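Lock a vial tray into its two-tier carrier

ROBOT

A 6-joint arm with a two-finger parallel gripper is mounted at the origin on the work surface. World frame = base frame: x ahead of the robot, y to its left, z up, the work surface at z = 0. Lengths are in mm, angles in rad, forces in N, time in s.
With the tool pointing down it reaches from about 400 to 925 mm from the base axis. Payload 12.5 kg.
Tool frame: the origin (TCP) lies midway between the tips of the shut fingers; the grasp point (between the pads) lies 19 mm behind it; x points along the fingers, y is the direction in which the jaws open and shut, and the axes are right-handed (so a half turn about x gives the same grasp; the last joint's range is limited). The gripper opens to 95 mm and grips with 3 to 60 N. Pads are 20 mm wide; open, the fingers measure 119 mm over their backs; the gripper's body (75 mm by 180 mm) begins 59 mm behind the grasp point.
Start: joints at [-1.298, 0.491, 1.559, -0, 1.092, -0.106], TCP at [231.152, -580.702, 214.661] pointing down, gripper open.
Joint ranges: [-3.1, 3.1], [-0.84, 2.19], [0.05, 2.79], [-1.13, 4.28], [0.06, 2.93], [-2.69, 2.69]. Speed limits (rad/s): [2.22, 2.22, 2.79, 3.14, 3.14, 3.14].

INTERFACE

Orientations are given as [roll, pitch, yaw] about the fixed x, y, z axes, in that order (R = Rz(yaw) Ry(pitch) Rx(roll)).
In Python, from cell import sensors, read_camera, get_calibration, order gives the robot as it stands. The module is installed in compiled form; this text tells all that it offers.
- The arm moves only by the tool servo_tool, never from a script. Its argument "steps" is text: rows parted by semicolons, each of 7 numbers parted by spaces: the shift along the tool's x, y, z in mm, then the turn, a rotation vector about the tool's x, y, z in rad, then the finger opening in mm, from 0 to 95.1. A call has exactly 8 rows; each row shifts and turns the pose as measured when the row begins, along the tool's axes as they then stand; what a row does not reach is not made up. A row lasts 1/10 s, in which the tool goes at most 50 mm and 8.59 degrees, less where a joint would pass 70% of its speed; a pose out of reach is approached as far as the arm can. A call is refused whole if a number of a shift passes 50 or a number of a turn 0.15, either way. A call with a gripper value outside its range is refused whole. The fingers move at their own pace and stop on an object; the grip force is fixed at half the most. Time passes only in rows, so rows that do not move let the fingers close, or fill a call up. It gives the time, the measured TCP pose, the force and the opening at its end, in the units of the state.
- sensors.state(): the state, without advancing time (a new reading comes with each control period).
- read_camera(name): name is "side" or "top" or "wrist"; returns (picture, depth): 400x640x3 uint8, blue, green, red; 400x640 float32, mm along the optical axis (not along the pixel's ray), 0 where there is no reading.
- get_calibration(name): a dict with "mtx" (3x3 intrinsics, pixels), "R" (3x3) and "t" (3): a world point X has camera coordinates R X + t. Camera axes: x right, y down, z forward; pixel columns grow to the right and rows downward; lengths in mm; the calibration is good to about 2 mm. A picture is of the moment at which its call begins: read the wrist's pose just before it. get_calibration takes no time and is no camera call; for the wrist camera it gives the pose at the moment of the call.
- order.job_done(): hands the job in, once; it reports no verdict.
The state is a dict: "t": time; "joints": joint angles; "qvel": joint speeds; "tau": joint torques, N m; "eef_pos": TCP position; "tcp_rot": TCP orientation; "ft_force": force on the tool from outside, world axes, zero at the start; "moment": the same for the moment, N m; "opening": opening from 0.0 (shut) to 1.0 (fully open).
Only numpy, scipy, OpenCV 4.12 (cv2) and the standard library are available. Lean on these libraries where they do the work, as an engineer would, in place of code of your own. Each camera call takes 0.05 s, during which the arm holds its last target.

TASK

Make the vial carrier ready to be carried off: stack the loose vial tray with the two blue sprung catches on its lid onto the carrier, so that it drops fully home over the two blue studs of the lid below; keep it level and set it down, do not drop it. Then swing the carrier's wire handle up over the tray until it stands upright with its bar clicked into both blue catches, and let go. Leave everything else on the bench where it is.

Things in the scene. Friction and masses are not known exactly. Their poses are not given: they have to be found in the camera images.
- carrier: the carrier, standing firm on non-slip feet: a closed white vial tray, 66 (x) by 180 mm (y), on a grey foot plate 86 by 200 by 8 mm. On its lid, 62 mm above the bench, two blue studs, 18 mm across, 7.5 mm high, tapered tops, at y = +60 and -60 mm, x = 0. The wire handle folds to its -x side. Origin: centre of the underside; z up; at zero yaw x points away from the robot, y to its left
- seat (a point): centre of the carrier's lid top, 62 mm above the bench; the loose tray's origin lies here when it is fully home. Axes as the carrier's
- bail_pivot (a point): middle of the handle's hinge axis, which runs along the carrier's y axis, 36 mm above the bench and above the carrier's centre. Axes as the carrier's
- bail_bar (a point): middle of the handle's cross bar, on its axis, 118 mm from the hinge axis. Here it has a black sleeve, 12 mm across, 90 mm long along the carrier's y; the rest of the U is 8 mm wire, its side arms at y = +100 and -100 mm. Can be pinched from above; it turns between the fingers as the handle swings. Upright, it is 154 mm above the bench, 34 mm above the lid of a tray that is home
- bail (a joint): wire handle's angle, rad: 0 = upright, against a stop; grows as it folds to the carrier's -x, to 1.5. At q the bar is at x = -118 sin(q), z = 36 + 118 cos(q) mm of the carrier. Stiff hinge: stays where left, takes about 1.5 N at the bar. In the last 0.2 rad the bar rides over the ramps of the tray's two sprung catches (3 to 4 N in all), which spring up behind it at about 0.06
- tray: loose vial tray to stack: 66 (x) by 180 (y) by 58 mm to its flat lid, 0.5 to 0.8 kg, white, grey lid frame. Origin: centre of the underside, z up. Underneath two recesses, 22 mm square, 10 mm deep, at y = +60 and -60 mm. On the lid at y = +73 and -73 mm two pedestals (44 by 18 mm) with blue sprung catches, 33 mm high in all. Same either way round. Grip across the 66 mm, mid-length, faces plain
- plain_tray: bystander: a similar loose vial tray, 66 by 180 by 58 mm, with an orange lid frame and no catches; origin at the centre of its underside
- tube_rack: bystander: grey rack, 72 by 210 mm and 96 mm high with its capped tubes; origin at the centre of its underside
- tip_box: bystander: blue box with clear lid, 82 by 122 by 78 mm; origin at the centre of its underside
- reagent_bottle: bystander: brown glass bottle with blue cap, 72 mm across, 145 mm high; origin at the centre of its underside
- salt_jar: bystander: white jar, 72 mm across, 85 mm high; origin at the centre of its underside
- well_plate: bystander: white well plate, 86 by 128 by 15 mm; origin at the centre of its underside
- marker: bystander: white pen with black cap, 135 mm long, 16 mm thick, lying on the bench; origin at the centre of its underside

How it is judged (in metres and radians):
On the way, in this order (a step that is already met when the one before it is completed fails the run):
1. the tray with the catches sits level and fully home on the carrier's studs, with the handle still folded (horizontal distance between tray and seat below 0.0045 m and z of tray in the frame of seat below 0.003 m and angle between tray's own z axis and vertical below 0.05 rad and angle between the x axis of tray and the x axis of carrier, either way round below 0.07 rad and value of joint bail above 0.3 rad), for 0.2 s.
2. the handle is upright with its bar in both catches (value of joint bail below 0.045 rad), for 0.2 s.
At the end, for the whole second after the job is handed in: The tray with catches rests on the carrier level and in line with it (0.05 and 0.07 rad, either way round), fully home: its origin within 4.5 mm sideways of the seat and under 3 mm above it. The handle is upright in its catches (angle under 0.045 rad). Nothing moves (value of joint bail below 0.045 rad and velocity of joint bail between -0.05 and 0.05 rad/s and horizontal distance between tray and seat below 0.0045 m and z of tray in the frame of seat below 0.003 m and angle between tray's own z axis and vertical below 0.05 rad and angle between the x axis of tray and the x axis of carrier, either way round below 0.07 rad and linear speed of tray below 0.02 m/s); the robot touches nothing.
It fails at once if the tray with the catches is tipped by more than 0.5 rad (angle between tray's own z axis and vertical above 0.5 rad).
It fails at once if the tray with the catches is dropped (falls free at more than 0.6 m/s, about 20 mm of fall) (linear speed of tray above 0.6 m/s and contact force between tray and the fingers below 0.1 N).
It fails at once if a bystander is shifted by more than 40 mm (distance of any of plain_tray, tube_rack, tip_box, reagent_bottle, salt_jar, well_plate, marker from where it was at the start of the episode above 0.04 m).
It also fails if it takes over 54 s, if anything falls off the work surface, if the arm or the gripper's body presses on something with over 40 N, if the wrist force passes 120 N, or if a joint passes its speed limit or range.

## Working session

There is one attempt and no reset: what is moved stays moved. The work goes in short steps, Python scripts to look and compute and a tool call to move; the robot and the scene stay as the last step left them, time stands still between calls to the robot, and variables do not carry over. Pictures are saved under pics/ and viewed, and the job is handed in when it is done.

Besides the shell and the picture viewer there is one more tool, called after "Call:" as name(argument=value, ...) on one line, values as JSON. servo_tool: Moves the arm, as the interface text tells. Its arguments: {"type":"object","properties":{"steps":{"type":"string"}},"required":["steps"]}

```bash
mkdir -p pics; cat > h.py <<'E'
import numpy as np, cv2
from cell import sensors, read_camera, get_calibration, order
def pts(dep,c):
    h,w=dep.shape; u,v=np.meshgrid(np.arange(w),np.arange(h)); K=c["mtx"]
    P=np.stack([(u-K[0,2])/K[0,0]*dep,(v-K[1,2])/K[1,1]*dep,dep],-1)
    return (P-np.asarray(c["t"]).ravel())@np.asarray(c["R"])
E
python3 - <<'E'
from h import *
print(sensors.state())
for n in ["side","top"]:
    c=get_calibration(n); p,d=read_camera(n); cv2.imwrite(f"pics/{n}0.png",p); np.save(f"{n}0.npy",d); np.save(f"{n}0p.npy",p)
    print(n,c)
E
```

```text
{'t': 0.0, 'joints': array([-1.29759150e+00,  4.91556043e-01,  1.55948279e+00, -7.33536949e-06,
        1.09168299e+00, -1.05592833e-01]), 'qvel': array([ 0.0008941 , -0.00036985, -0.0013503 ,  0.00189806,  0.0031734 ,
        0.00014426]), 'tau': array([ 1.01998348e-04, -6.12650514e+01, -2.58181536e+01,  6.92732655e-02,
        4.82646713e-02, -6.94824030e-05]), 'eef_pos': array([ 231.08135497, -580.43616323,  214.05245131]), 'tcp_rot': array([-1.67062779,  1.56966714,  1.84976591]), 'ft_force': array([-0.96302394,  0.12708799,  0.84702012]), 'moment': array([0.01662674, 0.01961789, 0.03507717]), 'opening': 1.0007147700837316}
side {'mtx': array([[495.95563724,   0.        , 312.41556261],
       [  0.        , 495.95563724, 208.4176524 ],
       [  0.        ,   0.        ,   1.        ]]), 'R': array([[-0.9182084 , -0.39579324, -0.01552546],
       [-0.30167549,  0.72418762, -0.62011626],
       [ 0.25668117, -0.56471231, -0.78435628]]), 't': array([ 547.31656288,  182.77291638, 1345.06869224])}
top {'mtx': array([[372.79274112,   0.        , 320.75430016],
       [  0.        , 372.79274112, 199.54249848],
       [  0.        ,   0.        ,   1.        ]]), 'R': array([[-0.00623945, -0.9999735 , -0.00375151],
       [-0.99779759,  0.00647354, -0.06601557],
       [ 0.06603811,  0.00333135, -0.99781154]]), 't': array([ 40.15219501, 585.14828449, 917.17029638])}
```

View pics/top0.png

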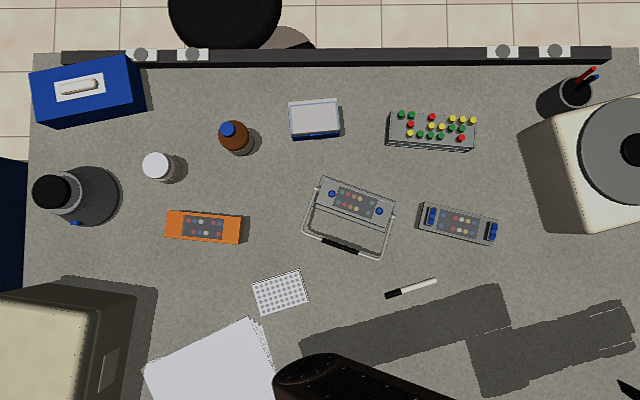

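View pics/side0.png

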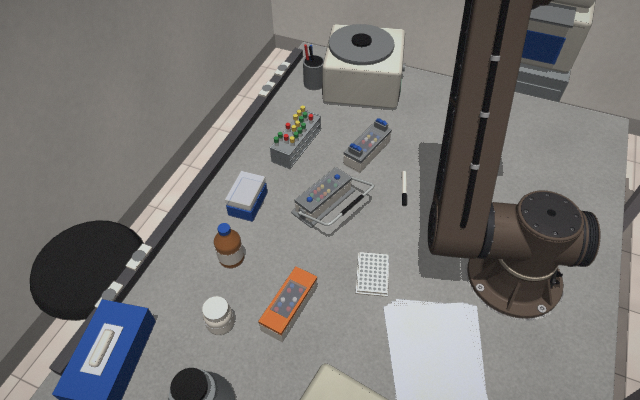

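The top view shows the carrier near (350,205), with studs at (332,194) and (379,211) and its folded handle below. The loose tray is near (458,222), with blue catches at (432,215) and (492,232). Next I measure both.

```bash
python3 - <<'E'
from h import *
for n in ["top","side"]:
    p=np.load(n+"0p.npy");d=np.load(n+"0.npy");c=get_calibration(n);W=pts(d,c)
    hsv=cv2.cvtColor(p,cv2.COLOR_BGR2HSV)
    m=cv2.inRange(hsv,(100,130,60),(125,255,255))
    k,l,s,ce=cv2.connectedComponentsWithStats(m)
    for i in range(1,k):
        if s[i,4]>=5:
            q=W[(l==i)]
            if -450<q[:,1].mean()<100 : print(n,ce[i].round(1),s[i],np.median(q,0).round(1),q[:,2].max().round(1))
p=np.load("top0p.npy");d=np.load("top0.npy");c=get_calibration("top");W=pts(d,c)
def rect(name,u0,u1,v0,v1,z0,z1):
    S=W[v0:v1,u0:u1].reshape(-1,3);S=S[(S[:,2]>z0)&(S[:,2]<z1)]
    r=cv2.minAreaRect(S[:,:2].astype(np.float32)); print(name,len(S),r,np.median(S[:,2]),cv2.boxPoints(r).round(0).tolist())
rect("tray",410,505,190,255,50,66)
rect("carrierlid",300,405,170,240,54,68)
rect("bystander rack",380,480,100,155,30,110)
print(np.median(W[250:260,260:300,2]), W[244:252,330:352,2].round(0).max())
for (a,b,u0,v0) in [("a",0,290,165),("b",0,405,185)]:
    cv2.imwrite(f"pics/crop_{a}.png",cv2.resize(p[v0:v0+100,u0:u0+120],None,fx=6,fy=6,interpolation=cv2.INTER_CUBIC))
E
```

```text
top [315.8 134.1] [292 131  48   6  58] [743.8  50.6  47.3] 58.7
top [331.6 193.3] [329 190   6   7  32] [597.5   9.4  67.5] 71.9
top [378.7 210.6] [376 207   7   8  37] [ 554.1 -101.8   68.3] 70.9
top [431.7 215.9] [428 208   8  17  89] [ 541.  -220.6   87.7] 92.4
top [493.3 231. ] [489 223   9  17  91] [ 505.4 -361.8   88.1] 93.7
side [381.2 121.4] [376 119  11   6  34] [ 505.1 -357.5   86.5] 95.1
side [355.7 146.9] [350 144  12   7  47] [ 540.9 -215.2   86.9] 93.7
side [336.8 176.4] [335 174   5   5  19] [557.  -96.1  66.9] 71.9
side [248.  207.5] [227 183  40  38 395] [751.4 111.6  31.1] 62.0
side [309.1 198.9] [307 197   5   5  22] [598.2  15.4  66.2] 73.7
tray 1741 ((523.1688232421875, -290.75079345703125), (180.22999572753906, 66.12145233154297), 75.64810943603516) 57.340832739197246 [[469.0, -370.0], [533.0, -386.0], [578.0, -212.0], [513.0, -195.0]]
carrierlid 2103 ((564.6754150390625, -33.89863586425781), (209.5714569091797, 113.27935028076172), 76.62216186523438) 61.0779765829914 [[485.0, -123.0], [596.0, -149.0], [644.0, 55.0], [534.0, 81.0]]
bystander rack 2888 ((752.2225952148438, -234.39700317382812), (210.66128540039062, 72.9041519165039), 84.15587615966797) 64.10042918494727 [[705.0, -335.0], [778.0, -343.0], [799.0, -133.0], [727.0, -126.0]]
-1.048982635808217 954.0
```

View pics/crop_a.png

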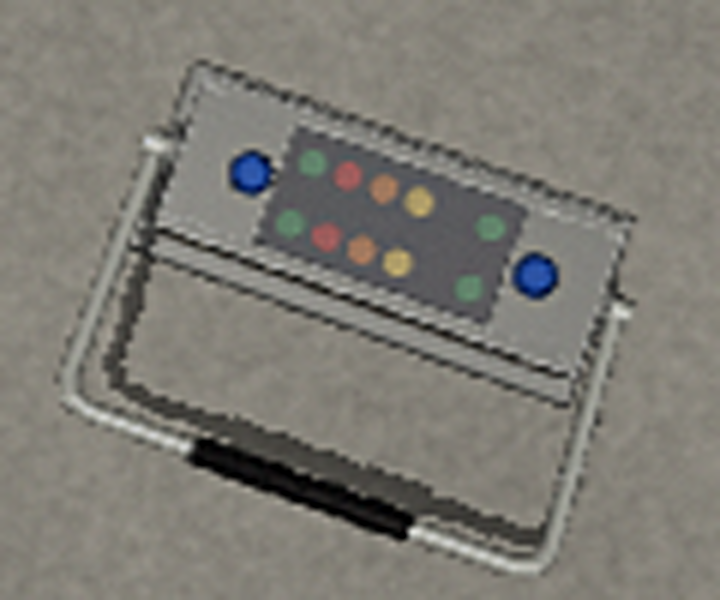

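View pics/crop_b.png

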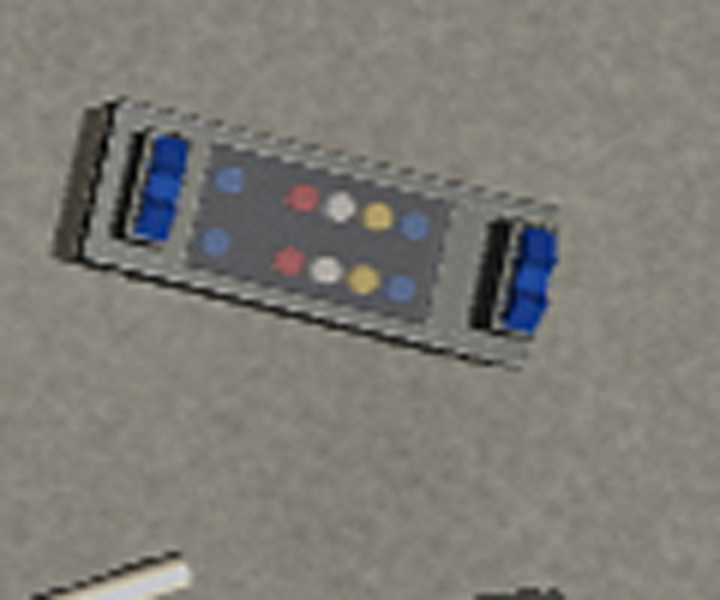

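```bash
cat >> h.py <<'E'
from scipy.spatial.transform import Rotation as Ro
def ray(c,u,v,z):
    K=c["mtx"];R=np.asarray(c["R"]);t=np.asarray(c["t"]).ravel()
    o=-R.T@t; dd=R.T@np.array([(u-K[0,2])/K[0,0],(v-K[1,2])/K[1,1],1]); return o+dd*(z-o[2])/dd[2]
def tcp():
    s=sensors.state(); return np.array(s["eef_pos"]),Ro.from_euler("xyz",s["tcp_rot"]).as_matrix(),s
def goal(yaw):  # tool down, jaw along world dir yaw
    y=np.array([np.cos(yaw),np.sin(yaw),0]);x=np.array([0,0,-1.]);return np.stack([x,y,np.cross(x,y)],1)
def plan(pos,yaw):
    p,R,s=tcp()
    G=goal(yaw); G2=goal(yaw+np.pi)
    w1=Ro.from_matrix(R.T@G).as_rotvec();w2=Ro.from_matrix(R.T@G2).as_rotvec()
    w=w1 if np.linalg.norm(w1)<np.linalg.norm(w2) else w2
    print("t",round(s["t"],2),"tcp",p.round(1),"jaw yaw",round(np.arctan2(R[1,1],R[0,1]),4),"xdir",R[:,0].round(4),"op",round(s["opening"]*95.1,1),"F",s["ft_force"].round(1))
    print(" rotvec tool",w.round(4),"shift tool now",(R.T@(np.array(pos)-p)).round(1),"shift in goal frame",((R@Ro.from_rotvec(w).as_matrix()).T@(np.array(pos)-p)).round(1))
E
python3 - <<'E'
from h import *
uv={"top":[(331.6,193.3),(378.7,210.6),(431.7,215.9),(493.3,231)],"side":[(309.1,198.9),(336.8,176.4),(355.7,146.9),(381.2,121.4)]}
for n in uv:
    c=get_calibration(n); P=[ray(c,*q,z) for q,z in zip(uv[n],[69,69,90,90])]
    for a,b in ((0,1),(2,3)):
        d=P[a]-P[b]; print(n,((P[a]+P[b])/2).round(1),np.linalg.norm(d).round(1),np.arctan2(-d[0],d[1]).round(3))
plan([523,-289,150],-0.247)
print(get_calibration("wrist"))
E
```

```text
top [575.9 -45.4  69. ] 119.0 -0.36
top [ 523.3 -290.7   90. ] 145.4 -0.248
side [576.8 -38.3  69. ] 119.5 -0.357
side [ 522.6 -283.2   90. ] 145.3 -0.249
t 0.1 tcp [ 231.1 -580.5  214.1] jaw yaw -1.192 xdir [-3.e-04  9.e-04 -1.e+00] op 94.9 F [ 0.2 -1.  -0. ]
 rotvec tool [-9.45e-01 -5.00e-04  9.00e-04] shift tool now [  64.3 -162.8 -379. ] shift in goal frame [  64.1  211.8 -354. ]
{'mtx': array([[276.96435   ,   0.        , 323.05483913],
       [  0.        , 276.96435   , 202.03808471],
       [  0.        ,   0.        ,   1.        ]]), 'R': array([[ 0.36919807, -0.92934965, -0.00141484],
       [-0.88824861, -0.35331699,  0.29356686],
       [-0.27332615, -0.10712759, -0.9559375 ]]), 't': array([-623.37455391,  -33.58541834,  392.82438621])}
```

Call:
servo_tool(steps="0 -20 -45 -0.135 0 0 95; 0 -13 -47 -0.135 0 0 95; 0 -7 -48 -0.135 0 0 95; 0 0 -48 -0.135 0 0 95; 0 7 -48 -0.135 0 0 95; 0 13 -47 -0.135 0 0 95; 0 20 -45 -0.135 0 0 95; 0 25 -42 0 0 0 95")

```text
t: 0.9
eef_pos: [506.3, -297.1, 211.4]
tcp_rot: [-2.249, 1.566, 2.246]
ft_force: [0.2, -0.1, -0.2]
opening: 1.001
```

```bash
python3 - <<'E'
from h import *
plan([523,-289,150],-0.247)
c=get_calibration("wrist");p,d=read_camera("wrist");cv2.imwrite("pics/w1.png",p)
plan([523,-289,150],-0.247)
E
```

```text
t 0.9 tcp [ 506.3 -297.1  211.4] jaw yaw -0.2169 xdir [-0.0028  0.0036 -1.    ] op 95.2 F [ 0.2 -0.1 -0.2]
 rotvec tool [ 0.03   -0.0028  0.0036] shift tool now [ 61.4  14.7 -11.3] shift in goal frame [ 61.4  14.2 -11.9]
t 0.95 tcp [ 510.1 -292.2  211.4] jaw yaw -0.217 xdir [-0.0016  0.005  -1.    ] op 94.8 F [ 1.   3.5 -1.1]
 rotvec tool [ 0.03   -0.0045  0.0027] shift tool now [61.4 12.  -5.6] shift in goal frame [61.4 11.7 -6.2]
```

View pics/w1.png

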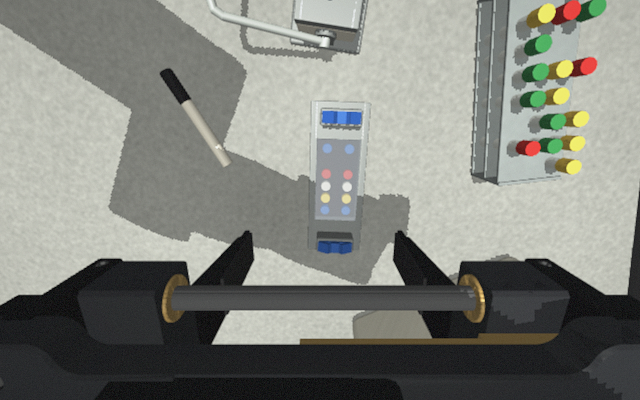

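The wrist view shows the tray between the fingers, with catches at (341,117) and (335,246). The arm was still moving, so I measure again now that it has settled.

```bash
cat >> h.py <<'E'
def blue(n,p,c,z,amin=25,lo=(100,130,60),hi=(125,255,255)):
    m=cv2.inRange(cv2.cvtColor(p,cv2.COLOR_BGR2HSV),lo,hi)
    k,l,s,ce=cv2.connectedComponentsWithStats(m);o=[]
    for i in range(1,k):
        if s[i,4]>=amin: o.append((ce[i].round(1),s[i].tolist(),ray(c,*ce[i],z).round(1)));print(n,*o[-1])
    return o
E
python3 - <<'E'
from h import *
plan([523,-289,150],-0.247)
c=get_calibration("wrist");p,d=read_camera("wrist");cv2.imwrite("pics/w2.png",p)
o=blue("w",p,c,90)
W=pts(d,c)
for a in o: print(W[int(a[0][1]),int(a[0][0])])
S=W[90:260,300:380].reshape(-1,3);S=S[(S[:,2]>52)&(S[:,2]<64)]
r=cv2.minAreaRect(S[:,:2].astype(np.float32));print(r,np.median(S[:,2]))
E
```

```text
t 0.95 tcp [ 510.1 -292.2  211.4] jaw yaw -0.217 xdir [-0.0016  0.005  -1.    ] op 94.8 F [ 1.   3.5 -1.1]
 rotvec tool [ 0.03   -0.0045  0.0027] shift tool now [61.4 12.  -5.6] shift in goal frame [61.4 11.7 -6.2]
w [326.9   2.1] [320, 0, 15, 7, 72] [ 551.8 -113.2   90. ]
w [338.4 123. ] [320, 117, 38, 13, 435] [ 540.9 -218.5   90. ]
w [332.  251.2] [316, 246, 33, 12, 358] [ 504.9 -357.5   90. ]
[ 552.72501586 -105.98484564   69.27707984]
[ 540.55237523 -218.43014208   89.16378152]
[ 504.87289443 -357.67126075   89.20016617]
((523.2611083984375, -289.869873046875), (180.05677795410156, 66.074951171875), 75.50762939453125) 58.308569860669806
```

Call:
servo_tool(steps="20 12 -6 0.033 -0.004 0.003 95; 30 0 0 0 0 0 95; 30 0 0 0 0 0 95; 15 0 0 0 0 0 95; 0 0 0 0 0 0 95; 0 0 0 0 0 0 95; 0 0 0 0 0 0 95; 0 0 0 0 0 0 95")

```text
t: 1.8
eef_pos: [521.5, -292.1, 114.5]
tcp_rot: [0.513, 1.569, -1.308]
ft_force: [-0.3, 0.9, 0.1]
opening: 0.999
```

```bash
python3 - <<'E'
from h import *
plan([523,-288,21],-0.25)
c=get_calibration("wrist");p,d=read_camera("wrist");cv2.imwrite("pics/w3.png",p)
o=blue("w",p,c,90)
W=pts(d,c)
for a in o: print(W[int(a[0][1]),int(a[0][0])])
E
```

```text
t 1.8 tcp [ 521.5 -292.1  114.5] jaw yaw -0.2496 xdir [ 5.e-04 -2.e-03 -1.e+00] op 95.0 F [-0.3  0.9  0.1]
 rotvec tool [ 0.0004  0.0018 -0.001 ] shift tool now [93.5  0.4 -4.5] shift in goal frame [93.5  0.4 -4.3]
w [325.8 128.8] [298, 120, 57, 18, 972] [ 541.1 -218.5   90. ]
w [325.  312.3] [303, 311, 45, 5, 143] [ 503.9 -362.7   90. ]
[ 540.68528062 -217.93675779   87.88154884]
[ 503.68441372 -363.88907659   88.13337835]
```

View pics/w3.png

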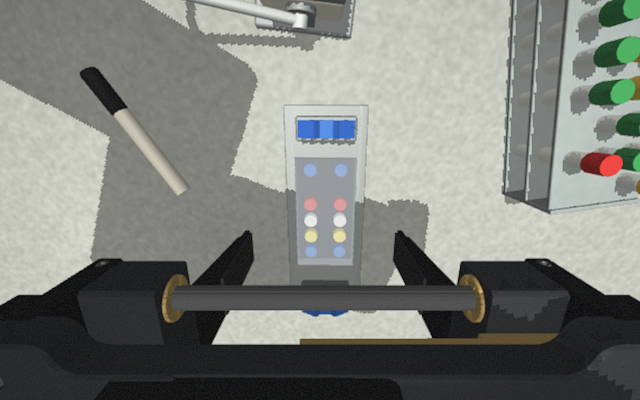

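The far catch, at (326,129), projects to (541,-218.5). That puts the tray centre at (523,-289) with the jaws aligned, so I descend and grip.

Call:
servo_tool(steps="30 0 -3 0 0.002 -0.001 95; 30 0 0 0 0 0 95; 25 0 0 0 0 0 95; 5 0 0 0 0 0 95; 0 0 0 0 0 0 95; 0 0 0 0 0 0 40; 0 0 0 0 0 0 40; 0 0 0 0 0 0 40")

```text
t: 2.65
eef_pos: [526.0, -292.0, 30.2]
tcp_rot: [1.221, 1.557, -0.6]
ft_force: [-0.2, -0.3, -0.7]
opening: 0.803
```

Call:
servo_tool(steps="0 0 0 0 0 0 40; 0 0 0 0 0 0 40; 0 0 0 0 0 0 40; 0 0 0 0 0 0 40; 0 0 0 0 0 0 40; 0 0 0 0 0 0 40; 0 0 0 0 0 0 40; 0 0 0 0 0 0 40")

```text
t: 3.45
eef_pos: [525.8, -291.8, 30.9]
tcp_rot: [1.215, 1.557, -0.605]
ft_force: [-0.7, -0.1, -1.8]
opening: 0.694
```

```bash
python3 - <<'E'
from h import *
plan([523,-289,21],-0.25)
E
```

```text
t 3.45 tcp [ 525.8 -291.8   30.9] jaw yaw -0.2497 xdir [ 0.0112 -0.0077 -0.9999] op 66.0 F [-0.7 -0.1 -1.8]
 rotvec tool [ 0.0003  0.0047 -0.0127] shift tool now [ 9.9 -3.5 -2.1] shift in goal frame [ 9.9 -3.4 -2.1]
```

Call:
servo_tool(steps="-10 0 0 0 0 0 40; -25 0 0 0 0 0 40; -25 0 0 0 0 0 40; -25 0 0 0 0 0 40; -20 0 0 0 0 0 40; -10 0 0 0 0 0 40; 0 0 0 0 0 0 40; 0 0 0 0 0 0 40")

```text
t: 4.25
eef_pos: [522.3, -289.2, 149.4]
tcp_rot: [1.257, 1.565, -0.563]
ft_force: [-0.5, 0.4, -7.6]
opening: 0.693
```

```bash
python3 - <<'E'
from h import *
plan([576,-43,130],-0.36)
c=get_calibration("wrist");p,d=read_camera("wrist");cv2.imwrite("pics/w4.png",p)
o=blue("w",p,c,180)
W=pts(d,c)
for a in o: print(W[int(a[0][1]),int(a[0][0])])
E
```

```text
t 4.25 tcp [ 522.3 -289.2  149.4] jaw yaw -0.2498 xdir [ 0.005  -0.0032 -1.    ] op 65.9 F [-0.5  0.4 -7.6]
 rotvec tool [ 0.1102  0.0015 -0.0058] shift tool now [  18.9   -9.  -251.9] shift in goal frame [  19.4  -36.5 -249.4]
w [324.5 140.7] [276, 126, 98, 32, 2963] [ 539.8 -218.7  180. ]
[ 539.89853202 -216.10538878  207.41368992]
```

View pics/w4.png

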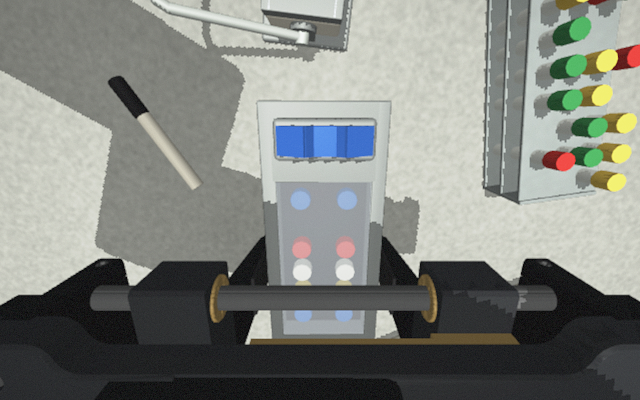

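The tray is lifted, at 7.6 N (about 0.78 kg), with its far catch at (324,141). That puts the tray centre about 2.3 mm ahead of the TCP. Next I carry it towards the carrier.

Call:
servo_tool(steps="0 0 -15 0.036 0 0 40; 0 -4 -28 0.036 0 0 40; 0 -6 -38 0.036 0 0 40; 0 -6 -42 0 0 0 40; 0 -6 -42 0 0 0 40; 0 -6 -38 0 0 0 40; 0 -5 -28 0 0 0 40; 0 -2 -12 0 0 0 40")

```text
t: 5.1
eef_pos: [568.9, -41.2, 139.2]
tcp_rot: [-1.396, 1.562, 2.949]
ft_force: [0.1, -0.3, -7.9]
opening: 0.691
```

Call:
servo_tool(steps="0 0 0 0 0 0 40; 0 0 0 0 0 0 40; 0 0 0 0 0 0 40; 0 0 0 0 0 0 40; 0 0 0 0 0 0 40; 0 0 0 0 0 0 40; 0 0 0 0 0 0 40; 0 0 0 0 0 0 40")

```text
t: 5.9
eef_pos: [568.0, -44.3, 137.1]
tcp_rot: [-1.336, 1.559, 3.006]
ft_force: [-0.0, 0.6, -6.5]
opening: 0.694
```

```bash
python3 - <<'E'
from h import *
plan([575.5,-45.9,140],-0.358)
for n in ["wrist","top","side"]:
    c=get_calibration(n);p,d=read_camera(n);cv2.imwrite(f"pics/{n}5.png",p); W=pts(d,c)
    o=blue(n,p,c,200)
    for a in o: print(W[int(a[0][1]),int(a[0][0])])
E
```

```text
t 5.9 tcp [568.  -44.3 137.1] jaw yaw -0.37 xdir [-0.0117  0.0016 -0.9999] op 66.0 F [-0.   0.6 -6.5]
 rotvec tool [-0.012   0.0027  0.0115] shift tool now [-3.   7.6 -1.2] shift in goal frame [-2.9  7.6 -1.1]
wrist [479.   47.1] [448, 0, 61, 100, 3299] [656.1  36.1 200. ]
wrist [324.4 140.7] [276, 126, 98, 32, 2964] [595.3  25.9 200. ]
[745.5380288   39.55596497  31.77796961]
[595.01686928  25.73616202 193.96542609]
top [80.7 87.5] [29, 54, 105, 68, 3879] [809.4 532.1 200. ]
top [226.8 128.5] [220, 122, 15, 14, 163] [721.  228.1 200. ]
top [316.4 134. ] [292, 130, 48, 7, 63] [708.1  43.8 200. ]
top [326.8 189.5] [322, 180, 10, 19, 103] [593.7  23.4 200. ]
top [ 75.1 222.5] [71, 221, 10, 4, 37] [530.1 533.1 200. ]
[853.31191725 608.1048643   87.57229371]
[736.71882754 244.13625515 144.22614129]
[744.05083349  46.952138    53.67063617]
[595.73515861  24.93390006 190.36629516]
[532.46088315 622.05779999  66.44628029]
side [525.3  43.5] [485, 25, 81, 39, 1913] [ 150.5 -785.1  200. ]
side [307.3 172.4] [301, 168, 13, 10, 56] [593.2  33.4 200. ]
side [248.  207.5] [227, 183, 40, 38, 395] [683.3 200.3 200. ]
side [223.5 228.8] [218, 223, 12, 13, 126] [707.2 282.3 200. ]
side [107. 354.] [52, 299, 103, 101, 5203] [770.6 652.3 200. ]
[  138.90815671 -1134.12718822    -7.17093129]
[596.3830815   28.29369037 195.04394934]
[747.45566747 112.05726117  68.52427439]
[736.19209274 250.5801303  147.95312585]
[841.78398607 627.86632232  75.2633979 ]
```

View pics/wrist5.png

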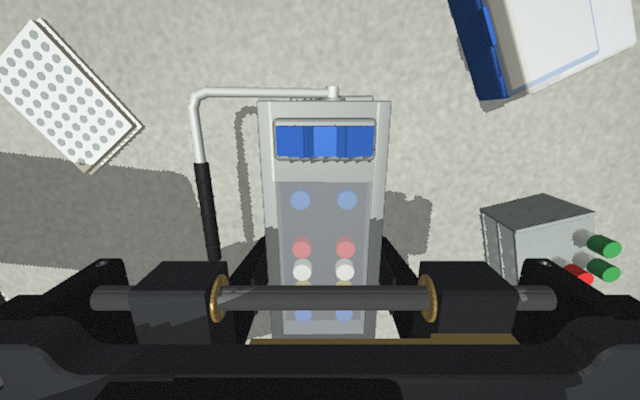

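View pics/side5.png

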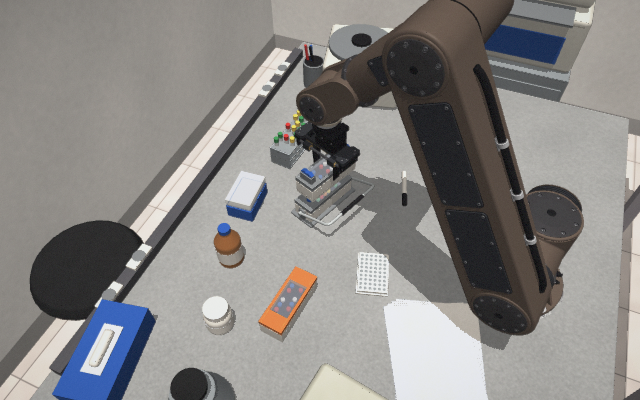

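View pics/top5.png

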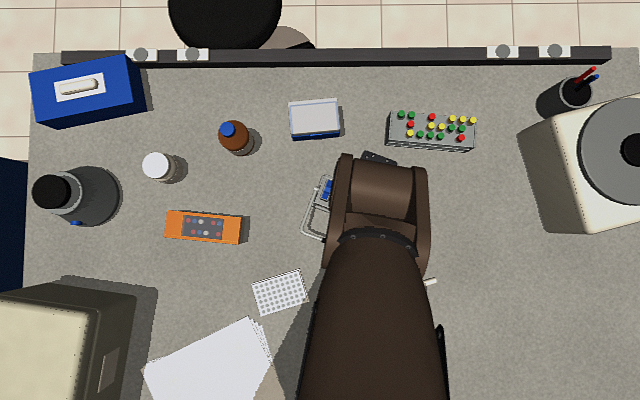

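```bash
cat > w.py <<'E'
from h import *
p0,R,s=tcp()
c=get_calibration("wrist");p,d=read_camera("wrist");W=pts(d,c);plan([575.5,-45.9,140],-0.358)
m=np.zeros(d.shape,bool);m[190:260,290:360]=1;m[105:120,275:375]=1
S=W[m];Z=np.median(S[:,2]);S=S[abs(S[:,2]-Z)<8]
A=np.c_[S[:,:2]-S[:,:2].mean(0),np.ones(len(S))]
f=cv2.fitLine
k,*_=np.linalg.lstsq(A,S[:,2],rcond=None);r=S[:,2]-A@k
g=abs(r)<2;k,*_=np.linalg.lstsq(A[g],S[g,2],rcond=None)
n=np.array([-k[0],-k[1],1]);n/=np.linalg.norm(n)
print("lid normal world",n.round(4),"tool",(R.T@n).round(4),"zlid",k[2].round(1),"sd",(S[g,2]-A[g]@k).std().round(2))
for z in (36,40,44): print("pivot px->",ray(c,333,95,z).round(1), ray(c,202,165,z).round(1))
cv2.imwrite("pics/wz.png",cv2.resize(p[70:180,170:400],None,fx=3,fy=3,interpolation=cv2.INTER_CUBIC))
E
python3 w.py
```

```text
t 6.1 tcp [568. -44. 137.] jaw yaw -0.3696 xdir [-0.0118  0.0016 -0.9999] op 66.0 F [-0.3  0.5 -7. ]
 rotvec tool [-0.0116  0.0027  0.0116] shift tool now [-3.1  7.7 -1. ] shift in goal frame [-3.   7.7 -0.9]
lid normal world [ 0.02   -0.0145  0.9997] tool [-0.9999  0.0123  0.0091] zlid 164.3 sd 0.6
pivot px-> [611.4  49.2  36. ] [467.9  35.6  36. ]
pivot px-> [611.2  49.   40. ] [469.8  35.6  40. ]
pivot px-> [611.1  48.8  44. ] [471.7  35.5  44. ]
```

View pics/wz.png

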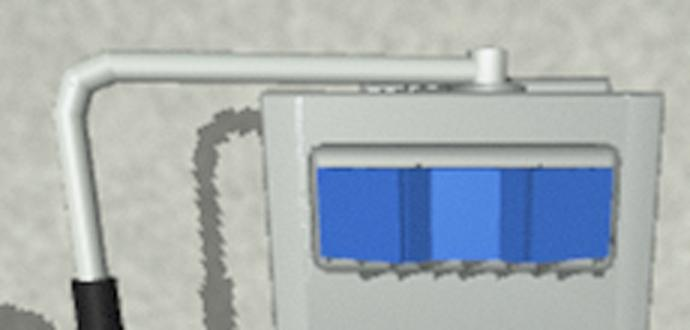

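The pivot knob at (333,93) projects to (611,50). The expected point is (611.2,50.0), so the carrier pose (576.2,-43.7, yaw -0.358) is confirmed. The tray is tilted about 0.024 rad, which I correct along with the offset.

Call:
servo_tool(steps="0 4 -0.5 -0.006 -0.002 0.012 40; 0 3.5 -0.5 -0.006 -0.001 0.012 40; 0 0 0 0 0 0 40; 0 0 0 0 0 0 40; 0 0 0 0 0 0 40; 0 0 0 0 0 0 40; 0 0 0 0 0 0 40; 0 0 0 0 0 0 40")

```text
t: 6.9
eef_pos: [576.0, -45.7, 137.0]
tcp_rot: [1.172, 1.555, -0.755]
ft_force: [-0.0, -0.6, -6.2]
opening: 0.696
```

```bash
python3 w.py
```

```text
t 6.95 tcp [575.9 -45.7 136.9] jaw yaw -0.3559 xdir [ 0.0113 -0.0107 -0.9999] op 65.9 F [ 0.1  0.8 -7.3]
 rotvec tool [ 0.002   0.006  -0.0143] shift tool now [-3.1 -0.3  0.4] shift in goal frame [-3.1 -0.3  0.4]
lid normal world [-0.0023 -0.0024  1.    ] tool [-0.9999  0.013   0.0091] zlid 164.1 sd 0.6
pivot px-> [620.4  47.   36. ] [478.7  31.4  36. ]
pivot px-> [620.2  46.8  40. ] [480.5  31.5  40. ]
pivot px-> [619.9  46.6  44. ] [482.3  31.5  44. ]
```

Call:
servo_tool(steps="10 -0.3 0 0 0 0 40; 10 -0.1 -0.1 0 0 0 40; 7 -0.1 0 0 0 0 40; 0 0 0 0 0 0 40; 0 0 0 0 0 0 40; 0 0 0 0 0 0 40; 0 0 0 0 0 0 40; 0 0 0 0 0 0 40")

```text
t: 7.75
eef_pos: [575.7, -45.7, 107.0]
tcp_rot: [1.142, 1.556, -0.785]
ft_force: [-0.1, -0.2, -7.2]
opening: 0.69
```

```bash
python3 w.py; python3 - <<'E'
from h import *
p,d=read_camera("side");cv2.imwrite("pics/side6.png",cv2.resize(p[130:240,270:400],None,fx=5,fy=5,interpolation=cv2.INTER_CUBIC))
E
```

```text
t 7.8 tcp [575.8 -45.7 107. ] jaw yaw -0.356 xdir [ 0.0107 -0.0106 -0.9999] op 66.2 F [ 1.2  1.  -6.4]
 rotvec tool [ 0.002   0.0062 -0.0137] shift tool now [-33.    0.3   0.5] shift in goal frame [-33.   -0.2   0.3]
lid normal world [-0.0013 -0.003   1.    ] tool [-0.9999  0.0133  0.0094] zlid 134.1 sd 0.61
pivot px-> [618.1  45.6  36. ] [492.   31.8  36. ]
pivot px-> [617.9  45.5  40. ] [493.8  31.9  40. ]
pivot px-> [617.6  45.3  44. ] [495.7  31.9  44. ]
```

View pics/side6.png

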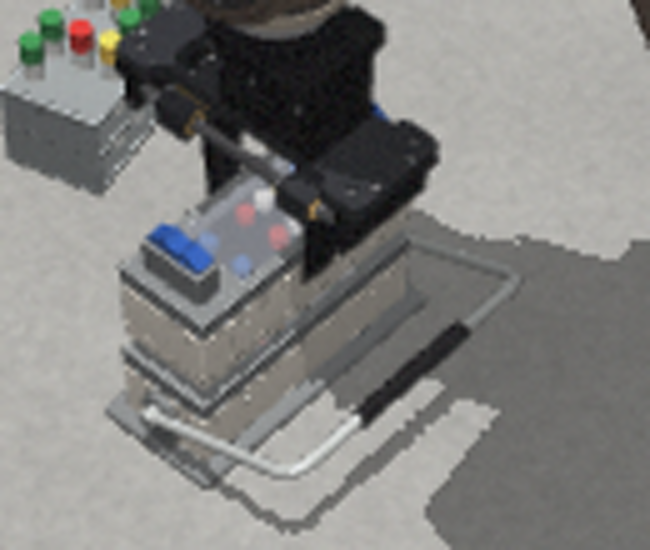

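View pics/wz.png

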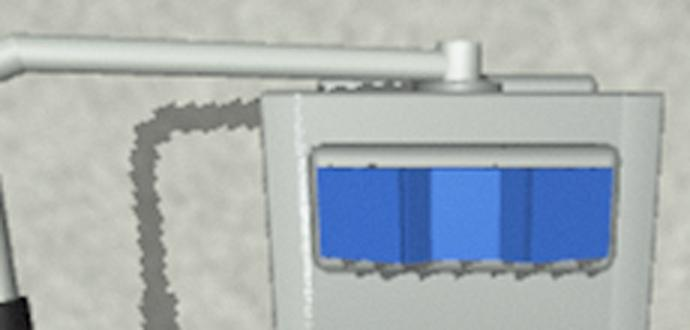

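```bash
python3 - <<'E'
from h import *
c=get_calibration("wrist")
for z in (36,40): print(ray(c,323.3,88,z),ray(c,323.3,91.5,z))
E
```

```text
[612.57426821  53.32992428  36.        ] [611.6562328   50.86409723  36.        ]
[612.39977861  53.02421873  40.        ] [611.49699198  50.59934961  40.        ]
```

The alignment still agrees: the knob is at (611.5,50.7), expected (611.2,50). I lower the tray slowly.

Call:
servo_tool(steps="3 0 0 0 0 0 40; 3 0 0 0 0 0 40; 3 0 0 0 0 0 40; 2 0 0 0 0 0 40; 0 0 0 0 0 0 40; 0 0 0 0 0 0 40; 0 0 0 0 0 0 40; 0 0 0 0 0 0 40")

```text
t: 8.65
eef_pos: [575.9, -45.8, 95.1]
tcp_rot: [1.15, 1.556, -0.777]
ft_force: [0.3, 0.6, -7.4]
opening: 0.695
```

```bash
python3 w.py
```

```text
t 8.7 tcp [575.9 -45.8  95.1] jaw yaw -0.356 xdir [ 0.0107 -0.0105 -0.9999] op 66.0 F [-0.2 -1.4 -6.7]
 rotvec tool [ 0.002   0.0061 -0.0137] shift tool now [-44.9   0.3   0.5] shift in goal frame [-44.9  -0.3   0.2]
lid normal world [-0.0018 -0.0026  1.    ] tool [-0.9999  0.0129  0.0092] zlid 122.2 sd 0.6
pivot px-> [617.5  45.   36. ] [497.7  31.8  36. ]
pivot px-> [617.3  44.8  40. ] [499.5  31.9  40. ]
pivot px-> [617.   44.6  44. ] [501.3  31.9  44. ]
```

Call:
servo_tool(steps="1 0 0 0 0 0 40; 1 0 0 0 0 0 40; 0.8 0 0 0 0 0 40; 0 0 0 0 0 0 40; 0 0 0 0 0 0 40; 0 0 0 0 0 0 40; 0 0 0 0 0 0 40; 0 0 0 0 0 0 40")

```text
t: 9.5
eef_pos: [576.2, -45.9, 93.0]
tcp_rot: [1.187, 1.555, -0.74]
ft_force: [-0.5, 0.1, -4.6]
opening: 0.697
```

```bash
python3 w.py
```

```text
t 9.55 tcp [576.2 -45.9  93. ] jaw yaw -0.356 xdir [ 0.0118 -0.0108 -0.9999] op 66.1 F [-0.2  1.1 -5.2]
 rotvec tool [ 0.0019  0.006  -0.0148] shift tool now [-47.    0.1   0.5] shift in goal frame [-47.   -0.6   0.2]
lid normal world [-0.0027 -0.0033  1.    ] tool [-0.9999  0.0134  0.01  ] zlid 120.2 sd 0.6
pivot px-> [617.7  44.8  36. ] [499.   31.8  36. ]
pivot px-> [617.4  44.6  40. ] [500.8  31.8  40. ]
pivot px-> [617.2  44.4  44. ] [502.6  31.9  44. ]
```

Contact has begun: the load dropped to about 5 N and the lid is at 120.2. One more nudge, then release.

Call:
servo_tool(steps="1 0 0 0 0 0 40; 0.5 0 0 0 0 0 40; 0 0 0 0 0 0 40; 0 0 0 0 0 0 95; 0 0 0 0 0 0 95; 0 0 0 0 0 0 95; 0 0 0 0 0 0 95; 0 0 0 0 0 0 95")

```text
t: 10.35
eef_pos: [577.9, -46.2, 94.0]
tcp_rot: [1.315, 1.55, -0.612]
ft_force: [-0.2, -0.3, 0.7]
opening: 0.991
```

```bash
python3 w.py
```

```text
t 10.4 tcp [577.8 -46.2  94. ] jaw yaw -0.3561 xdir [ 0.0167 -0.0117 -0.9998] op 94.8 F [ 0.4 -0.6 -0.6]
 rotvec tool [ 0.0019  0.0051 -0.0197] shift tool now [-46.   -1.4   0.7] shift in goal frame [-46.   -2.3   0.5]
lid normal world [-0.0017 -0.0044  1.    ] tool [-0.9998  0.0196  0.0099] zlid 120.2 sd 0.59
pivot px-> [619.8  44.4  36. ] [500.7  31.4  36. ]
pivot px-> [619.5  44.3  40. ] [502.5  31.4  40. ]
pivot px-> [619.2  44.1  44. ] [504.3  31.5  44. ]
```

The tray is home: the lid is level at z=120.2. Next I measure the sleeve in the first top picture and lift off.

Call:
servo_tool(steps="-15 0 0 0 0 0 95; -35 0 0 0 0 0 95; -40 0 0 0 0 0 95; -30 0 0 0 0 0 95; -10 0 0 0 0 0 95; 0 0 0 0 0 0 95; 0 0 0 0 0 0 95; 0 0 0 0 0 0 95")

```text
t: 11.2
eef_pos: [574.5, -44.6, 225.0]
tcp_rot: [1.18, 1.555, -0.747]
ft_force: [0.4, -0.6, -0.3]
opening: 0.996
```

```bash
python3 - <<'E'
from h import *
psi=-0.358;ex=np.array([np.cos(psi),np.sin(psi)]);ey=np.array([-np.sin(psi),np.cos(psi)]);C=np.array([576.2,-43.7])
def loc(P): d=P[:2]-C; return (d@ex).round(1),(d@ey).round(1),P[2].round(1)
for n,box,off in (("top",(310,370,230,262),1.7),("side",(335,375,185,225),-5.5)):
    p=np.load(n+"0p.npy");c=get_calibration(n);W=pts(np.load(n+"0.npy"),c)
    u0,u1,v0,v1=box;m=np.zeros(p.shape[:2],np.uint8);m[v0:v1,u0:u1]=(p[v0:v1,u0:u1].max(2)<40)*255
    k,l,s,ce=cv2.connectedComponentsWithStats(m)
    i=1+np.argmax(s[1:,4]);P=ray(c,*ce[i],47)+[0,off,0]
    print(n,ce[i],s[i],P.round(1),loc(P),np.median(W[l==i],0).round(1))
p,d=read_camera("wrist");cv2.imwrite("pics/w7.png",p);c=get_calibration("wrist")
o=blue("w",p,c,152)
for a in o: print(loc(a[2]))
plan([576.2,-43.7,200],psi)
E
```

```text
top [339.86338798 245.87978142] [322 238  37  17 183] [471.   -7.5  47. ] (np.float64(-111.2), np.float64(-2.9), np.float64(47.0)) [472.8  -7.8  81.8]
side [352.05882353 203.73529412] [342 195  21  19  68] [482.1 -35.7  47. ] (np.float64(-90.9), np.float64(-25.4), np.float64(47.0)) [473.9  -5.6  82.2]
w [426.9  55.4] [405, 0, 47, 107, 1783] [696.6  48.5 152. ]
w [324.1 128.4] [302, 122, 46, 14, 624] [600.9  24.6 152. ]
w [323.4 275.8] [305, 270, 38, 14, 475] [ 550.6 -109.1  152. ]
(np.float64(80.5), np.float64(128.5), np.float64(152.0))
(np.float64(-0.8), np.float64(72.6), np.float64(152.0))
(np.float64(-1.1), np.float64(-70.2), np.float64(152.0))
t 11.25 tcp [574.4 -44.6 224.7] jaw yaw -0.3562 xdir [ 0.0109 -0.0106 -0.9999] op 95.1 F [-0.1  0.4 -1.2]
 rotvec tool [ 0.0018  0.0061 -0.014 ] shift tool now [24.7  1.  -1.6] shift in goal frame [24.7  1.4 -1.4]
```

View pics/w7.png

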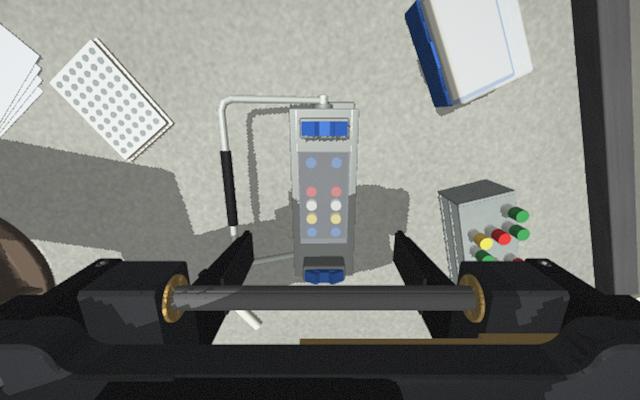

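The catches sit at about (-1,+72.6) and (-1,-70.2) in the carrier frame, so the tray is centred. The depth puts the sleeve near z=82, so the handle isn't fully folded. I refine that from the wrist picture.

```bash
cat > bar.py <<'E'
from h import *
psi=-0.358;ex=np.array([np.cos(psi),np.sin(psi)]);ey=np.array([-np.sin(psi),np.cos(psi)]);C=np.array([576.2,-43.7])
def loc(P): d=P[:2]-C; return (d@ex).round(1),(d@ey).round(1),P[2].round(1)
def comp(n,p,d,c,box,off):
    W=pts(d,c)+[0,off,0];u0,u1,v0,v1=box;m=np.zeros(p.shape[:2],np.uint8);m[v0:v1,u0:u1]=(p[v0:v1,u0:u1].max(2)<45)*255
    k,l,s,ce=cv2.connectedComponentsWithStats(m);i=1+np.argmax(s[1:,4])
    er=(cv2.erode((l==i).astype(np.uint8),np.ones((2,2)))>0)
    S=W[er];print(n,ce[i].round(1),s[i],"median",loc(np.median(S,0)),"x' pct",np.percentile((S[:,:2]-C)@ex,[5,50,95]).round(1),"y'",np.percentile((S[:,:2]-C)@ey,[2,98]).round(1),"z",np.percentile(S[:,2],[5,50,90,97]).round(1))
E
python3 - <<'E'
from bar import *
comp("top",np.load("top0p.npy"),np.load("top0.npy"),get_calibration("top"),(310,370,230,262),1.7)
comp("side",np.load("side0p.npy"),np.load("side0.npy"),get_calibration("side"),(335,375,185,225),-5.5)
p,d=read_camera("wrist");comp("wrist",p,d,get_calibration("wrist"),(210,245,140,235),0)
plan([0,0,0],psi)
E
```

```text
top [339.7 245.9] [321 238  38  17 188] median (np.float64(-110.1), np.float64(-1.1), np.float64(82.5)) x' pct [-114.5 -110.6 -106.9] y' [-43.   38.8] z [79.2 82.5 84.6 85.4]
side [351.7 204.2] [342 195  21  20  86] median (np.float64(-109.3), np.float64(-2.3), np.float64(80.5)) x' pct [-112.9 -110.3 -107.8] y' [-42.8  37.3] z [77.6 80.5 85.1 86.8]
wrist [229.5 189.8] [221 151  17  75 472] median (np.float64(-107.5), np.float64(-3.5), np.float64(82.9)) x' pct [-113.  -106.2 -104.8] y' [-41.6  42. ] z [80.6 82.9 84.5 84.9]
t 11.3 tcp [574.5 -44.5 224.9] jaw yaw -0.3561 xdir [ 0.011  -0.0106 -0.9999] op 95.5 F [ 0.9 -0.2  0.3]
 rotvec tool [ 0.0018  0.0061 -0.014 ] shift tool now [ 218.  -557.   157.2] shift in goal frame [ 224.9 -553.6  159.6]
```

Bar axis is at x'=-110, z≈78 (q≈1.2), consistent in all three views. At that height a straight-down pinch clears the lid. Moving over the bar.

Call:
servo_tool(steps="0 -25 0 0.002 0.006 -0.014 80; 5 -35 0 0 0 0 80; 15 -35 -1 0 0 0 80; 25 -14 0 0 0 0 80; 25 0 0 0 0 0 80; 15 0 0 0 0 0 80; 0 0 0 0 0 0 80; 0 0 0 0 0 0 80")

```text
t: 12.1
eef_pos: [466.5, -3.8, 131.8]
tcp_rot: [-1.391, 1.562, 2.962]
ft_force: [-0.2, -0.5, 0.4]
opening: 0.844
```

```bash
python3 - <<'E'
from bar import *
plan([473.2,-5.2,60],psi)
p,d=read_camera("wrist");cv2.imwrite("pics/w8.png",p)
print(loc(tcp()[0]))
E
```

```text
t 12.1 tcp [466.5  -3.8 131.8] jaw yaw -0.3587 xdir [-0.009   0.0016 -1.    ] op 80.3 F [-0.2 -0.5  0.4]
 rotvec tool [-0.0007  0.0016  0.009 ] shift tool now [71.8  7.4 -1.2] shift in goal frame [71.8  6.8 -1.1]
(np.float64(-116.7), np.float64(-1.1), np.float64(132.0))
```

View pics/w8.png

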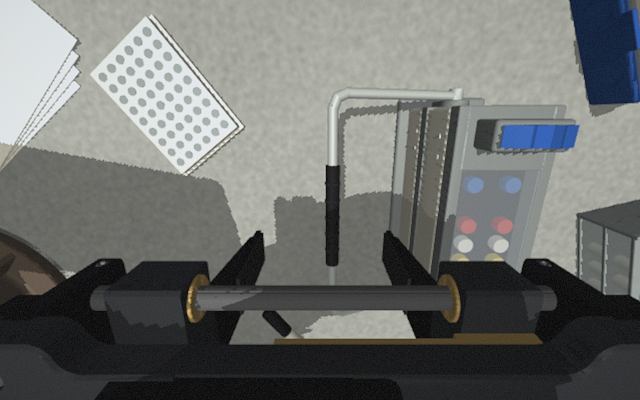

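The sleeve is at column 332, just right of the jaw centre, matching the 7 mm still to go. Shift, descend and pinch.

Call:
servo_tool(steps="15 7 -1 0 0.001 0.009 80; 25 0 0 0 0 0 80; 22 0 0 0 0 0 70; 8 0 0 0 0 0 60; 0 0 0 0 0 0 60; 0 0 0 0 0 0 60; 0 0 0 0 0 0 60; 0 0 0 0 0 0 60")

```text
t: 12.95
eef_pos: [478.4, -6.4, 66.1]
tcp_rot: [1.725, 1.559, -0.205]
ft_force: [0.5, 0.4, -0.9]
opening: 0.631
```

```bash
python3 - <<'E'
from bar import *
plan([473.2,-5.2,60],psi)
p,d=read_camera("wrist");cv2.imwrite("pics/w9.png",p)
print(loc(tcp()[0]))
E
```

```text
t 12.95 tcp [478.4  -6.4  66.1] jaw yaw -0.3591 xdir [ 0.0117 -0.0024 -0.9999] op 60.0 F [ 0.5  0.4 -0.9]
 rotvec tool [-0.0011 -0.0018 -0.0118] shift tool now [ 6.  -5.3  0.7] shift in goal frame [ 6.1 -5.2  0.7]
(np.float64(-104.7), np.float64(0.7), np.float64(66.1))
```

View pics/w9.png

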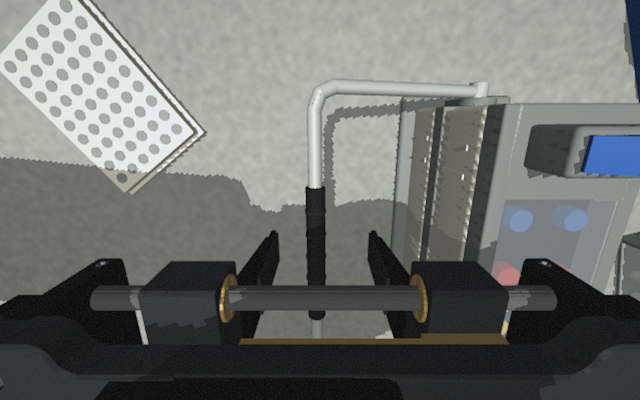

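Call:
servo_tool(steps="5 -5 0 0 -0.002 -0.012 60; 0 0 0 0 0 0 40; 0 0 0 0 0 0 20; 0 0 0 0 0 0 5; 0 0 0 0 0 0 5; 0 0 0 0 0 0 5; 0 0 0 0 0 0 5; 0 0 0 0 0 0 5")

```text
t: 13.8
eef_pos: [473.9, -4.5, 61.3]
tcp_rot: [1.569, 1.57, -0.361]
ft_force: [-2.2, -0.7, -1.4]
opening: 0.119
```

```bash
python3 - <<'E'
from bar import *
plan([473.2,-5.2,60],psi)
print(loc(tcp()[0]))
E
```

```text
t 13.8 tcp [473.9  -4.5  61.3] jaw yaw -0.3589 xdir [ 6.e-04 -2.e-04 -1.e+00] op 11.3 F [-2.2 -0.7 -1.4]
 rotvec tool [-0.0009  0.     -0.0007] shift tool now [ 1.3 -0.4  0.9] shift in goal frame [ 1.3 -0.4  0.9]
(np.float64(-109.6), np.float64(0.8), np.float64(61.3))
```

The sleeve is pinched at 11.3 mm opening. I swing it along the arc and check partway.

Call:
servo_tool(steps="-6 2.5 0 0 0 0 5; -10.7 5 0 0 0 0 5; -10 6 0 0 0 0 5; -9.6 7 0 0 0 0 5; -5 4 0 0 0 0 5; 0 0 0 0 0 0 5; 0 0 0 0 0 0 5; 0 0 0 0 0 0 5")

```text
t: 14.6
eef_pos: [497.8, -13.5, 103.9]
tcp_rot: [-1.513, 1.57, 2.84]
ft_force: [2.5, 0.0, -3.3]
opening: 0.117
```

```bash
cat > q.py <<'E'
from bar import *
plan([473.2,-5.2,60],psi)
l=loc(tcp()[0]);x=l[0];z=l[2]+18.4-36
print(l,"q",np.arctan2(-x,z).round(3),"r",np.hypot(x,z).round(1))
E
python3 q.py
```

```text
t 14.6 tcp [497.8 -13.5 103.9] jaw yaw -0.3594 xdir [-1.2e-03  4.0e-04 -1.0e+00] op 11.2 F [ 2.5  0.  -3.3]
 rotvec tool [-0.0014  0.0001  0.0013] shift tool now [ 43.9 -25.9   0.9] shift in goal frame [ 43.9 -25.9   0.8]
(np.float64(-84.0), np.float64(0.8), np.float64(103.9)) q 0.772 r 120.4
```

Call:
servo_tool(steps="-5 7 0 0 0 0 5; -7 9.5 0 0 0 0 5; -6 10 0 0 0 0 5; -5 10.5 0 0 0 0 5; -2.5 9 0 0 0 0 5; 0 0 0 0 0 0 5; 0 0 0 0 0 0 5; 0 0 0 0 0 0 5")

```text
t: 15.4
eef_pos: [530.3, -25.9, 129.6]
tcp_rot: [-1.46, 1.539, 2.895]
ft_force: [1.9, 0.8, -0.8]
opening: 0.118
```

```bash
python3 q.py; python3 - <<'E'
from h import *
p,d=read_camera("side");cv2.imwrite("pics/side10.png",cv2.resize(p[100:230,260:400],None,fx=5,fy=4.5,interpolation=cv2.INTER_CUBIC))
E
```

```text
t 15.4 tcp [530.3 -25.9 129.6] jaw yaw -0.3581 xdir [-0.0312  0.0079 -0.9995] op 11.2 F [ 1.9  0.8 -0.8]
 rotvec tool [-0.      0.0036  0.032 ] shift tool now [ 71.5 -58.5   0.3] shift in goal frame [ 69.6 -60.8   0.6]
(np.float64(-49.2), np.float64(0.6), np.float64(129.6)) q 0.414 r 122.3
```

View pics/side10.png

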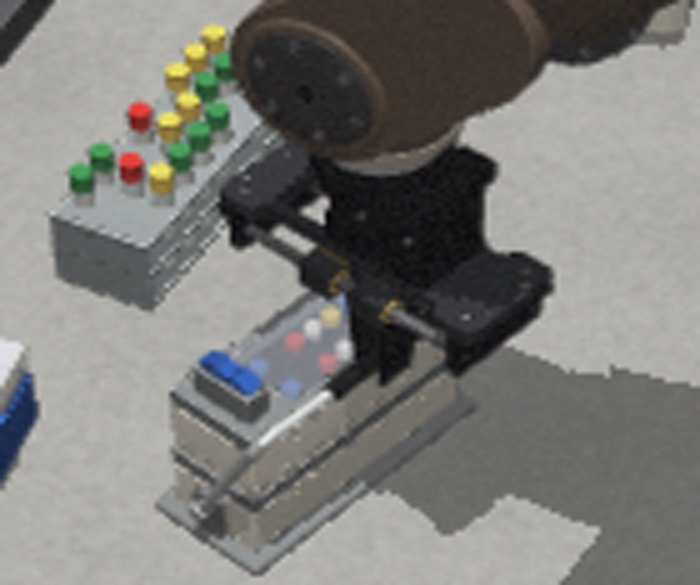

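The handle is at q≈0.41 and the tray is undisturbed. On to the ramps.

Call:
servo_tool(steps="-2 7 0 0 0 0.01 5; -2 9 0 0 0 0.01 5; -1 9 0 0 0 0.01 5; 0 6 0 0 0 0 5; 0 0 0 0 0 0 5; 0 0 0 0 0 0 5; 0 0 0 0 0 0 5; 0 0 0 0 0 0 5")

```text
t: 16.25
eef_pos: [556.1, -35.5, 136.8]
tcp_rot: [-1.103, 1.561, -3.031]
ft_force: [0.1, -0.3, 0.8]
opening: 0.118
```

```bash
python3 q.py
```

```text
t 16.25 tcp [556.1 -35.5 136.8] jaw yaw -0.3572 xdir [-0.0102 -0.0011 -0.9999] op 11.2 F [ 0.1 -0.3  0.8]
 rotvec tool [0.0008 0.0046 0.0091] shift tool now [ 77.6 -87.6   0.2] shift in goal frame [ 76.8 -88.3   0.7]
(np.float64(-21.6), np.float64(0.6), np.float64(136.8)) q 0.179 r 121.1
```

Call:
servo_tool(steps="0 6 0 0 0 0.005 5; 0 6 0 0 0 0.005 5; 0 6 0 0 0 0 5; 0 5 0 0 0 0 5; 0 3 0 0 0 0 5; 0 3 0 0 0 0 5; 0 2 0 0 0 0 5; 0 0 0 0 0 0 5")

```text
t: 17.05
eef_pos: [576.7, -43.3, 138.0]
tcp_rot: [-1.261, 1.548, 3.095]
ft_force: [0.5, -0.5, -1.0]
opening: 0.119
```

```bash
python3 q.py; python3 - <<'E'
from h import *
p,d=read_camera("side");cv2.imwrite("pics/side11.png",cv2.resize(p[100:230,260:400],None,fx=5,fy=4.5,interpolation=cv2.INTER_CUBIC))
p,d=read_camera("wrist");cv2.imwrite("pics/w11.png",p)
E
```

```text
t 17.05 tcp [576.7 -43.3 138. ] jaw yaw -0.3565 xdir [-0.0228  0.0011 -0.9997] op 11.3 F [ 0.5 -0.5 -1. ]
 rotvec tool [0.0016 0.007  0.0217] shift tool now [  80.4 -108.6   -0.2] shift in goal frame [  78.  -110.3    0.6]
(np.float64(0.3), np.float64(0.5), np.float64(138.0)) q -0.002 r 120.4
```

View pics/side11.png

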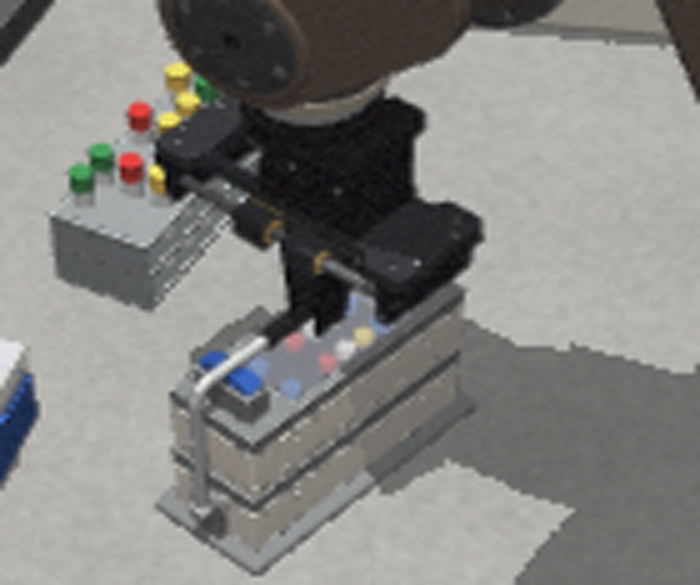

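View pics/w11.png

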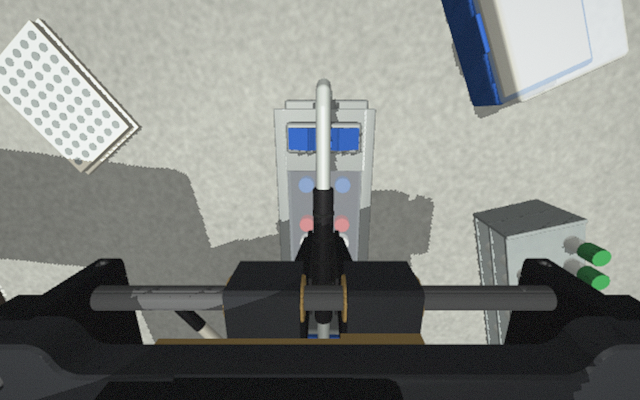

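The handle appears upright, with its wire in the middle of the catch at (323,138). I push gently against the stop to make sure it has latched.

Call:
servo_tool(steps="0 3 0 0 0 0 5; 0 4 0 0 0 0 5; 0 4 0 0 0 0 5; 0 4 0 0 0 0 5; 0 4 0 0 0 0 5; 0 4 0 0 0 0 5; 0 4 0 0 0 0 5; 0 4 0 0 0 0 5")

```text
t: 17.95
eef_pos: [575.9, -43.2, 137.5]
tcp_rot: [-1.434, 1.473, 2.924]
ft_force: [-22.8, 8.5, 18.5]
opening: 0.119
```

```bash
python3 q.py
```

```text
t 17.95 tcp [575.9 -43.2 137.5] jaw yaw -0.3556 xdir [-0.0951  0.0211 -0.9952] op 11.3 F [-22.8   8.5  18.5]
 rotvec tool [0.003  0.0135 0.0967] shift tool now [  87.7 -101.5   -1. ] shift in goal frame [  77.5 -109.5    0.4]
(np.float64(-0.4), np.float64(0.4), np.float64(137.5)) q 0.003 r 119.9
```

Firm stop reached (about 24 N, no further travel). I relax and open.

Call:
servo_tool(steps="0 0 0 0 0 0 5; 0 -0.5 0 0 0 0.03 5; 0 0 0 0 0 0.03 5; 0 0 0 0 0 0.03 5; 0 0 0 0 0 0 5; 0 0 0 0 0 0 50; 0 0 0 0 0 0 50; 0 0 0 0 0 0 50")

```text
t: 18.75
eef_pos: [577.6, -43.8, 137.3]
tcp_rot: [-0.151, 1.558, -2.077]
ft_force: [-0.0, -0.2, 0.6]
opening: 0.313
```

```bash
python3 q.py; python3 - <<'E'
from h import *
p,d=read_camera("wrist");cv2.imwrite("pics/w12.png",p)
E
```

```text
t 18.75 tcp [577.6 -43.8 137.3] jaw yaw -0.355 xdir [-0.0063 -0.0113 -0.9999] op 29.8 F [-0.  -0.2  0.6]
 rotvec tool [0.0031 0.0128 0.0019] shift tool now [  77.5 -111.2   -0.9] shift in goal frame [  77.3 -111.3    0.4]
(np.float64(1.4), np.float64(0.4), np.float64(137.3)) q -0.012 r 119.7
```

View pics/w12.png

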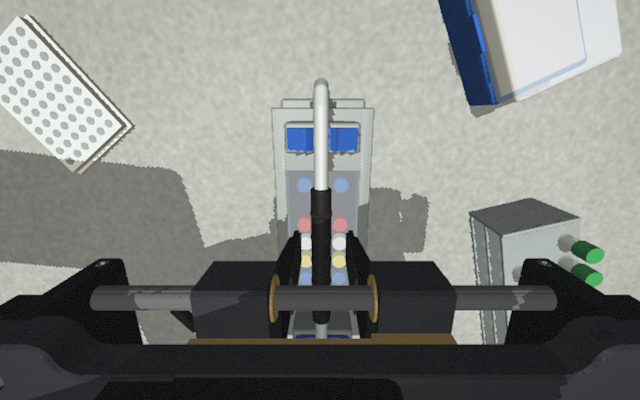

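The fingers have opened around the sleeve and the handle stays upright. I retreat straight up.

Call:
servo_tool(steps="0 0 0 0 0 0 50; -15 0 0 0 0 0 50; -30 0 0 0 0 0 50; -35 0 0 0 0 0 50; -30 0 0 0 0 0 50; -10 0 0 0 0 0 50; 0 0 0 0 0 0 50; 0 0 0 0 0 0 50")

```text
t: 19.6
eef_pos: [578.4, -42.8, 258.9]
tcp_rot: [-0.399, 1.556, -2.325]
ft_force: [0.4, -0.5, -0.9]
opening: 0.523
```

```bash
python3 - <<'E'
from bar import *
plan([0,0,0],psi)
c=get_calibration("wrist");p,d=read_camera("wrist");cv2.imwrite("pics/w13.png",p);W=pts(d,c)
for a in blue("w",p,c,152): print(loc(a[2]))
comp("wrist",p,d,c,(300,345,170,245),0)
m=(abs(W[...,2]-120)<4);m[:,:280]=0;m[:,370:]=0;m[250:]=0
print("lid z",np.median(W[m][:,2]))
p,d=read_camera("side");cv2.imwrite("pics/side13.png",cv2.resize(p[100:230,260:400],None,fx=5,fy=4.5,interpolation=cv2.INTER_CUBIC))
E
```

```text
t 19.6 tcp [578.4 -42.8 258.9] jaw yaw -0.3555 xdir [-0.0099 -0.0106 -0.9999] op 49.8 F [ 0.4 -0.5 -0.9]
 rotvec tool [0.0026 0.0134 0.0056] shift tool now [ 264.2 -555.7  157.7] shift in goal frame [ 258.9 -556.8  162.6]
w [419.3  61.5] [400, 11, 42, 97, 1299] [703.1  49.5 152. ]
w [310.  129.1] [303, 123, 15, 13, 182] [589.7  28.9 152. ]
w [334.4 129.3] [327, 123, 17, 13, 194] [611.7  20.6 152. ]
w [312.  260.6] [306, 255, 13, 13, 142] [ 540.  -105.3  152. ]
w [332.4 261.1] [326, 256, 14, 12, 151] [ 561.3 -113.8  152. ]
(np.float64(86.2), np.float64(131.8), np.float64(152.0))
(np.float64(-12.8), np.float64(72.7), np.float64(152.0))
(np.float64(10.7), np.float64(72.7), np.float64(152.0))
(np.float64(-12.3), np.float64(-70.4), np.float64(152.0))
(np.float64(10.6), np.float64(-70.9), np.float64(152.0))
wrist [321.9 209.1] [317 170  11  72 610] median (np.float64(-0.7), np.float64(-12.2), np.float64(159.4)) x' pct [-5.2 -1.   3.9] y' [-41.2  29.7] z [157.5 159.4 160.7 161.2]
lid z 120.29113072962033
```

View pics/w13.png

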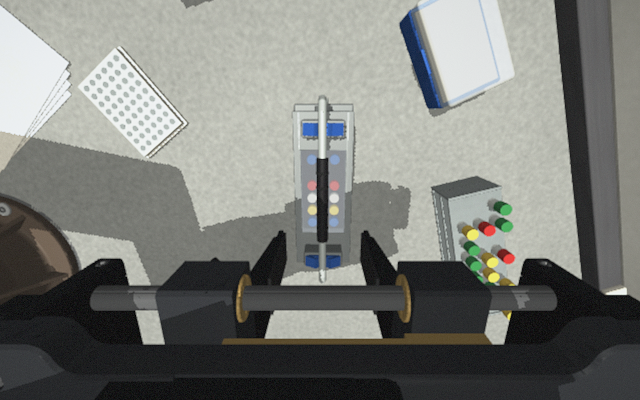

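View pics/side13.png

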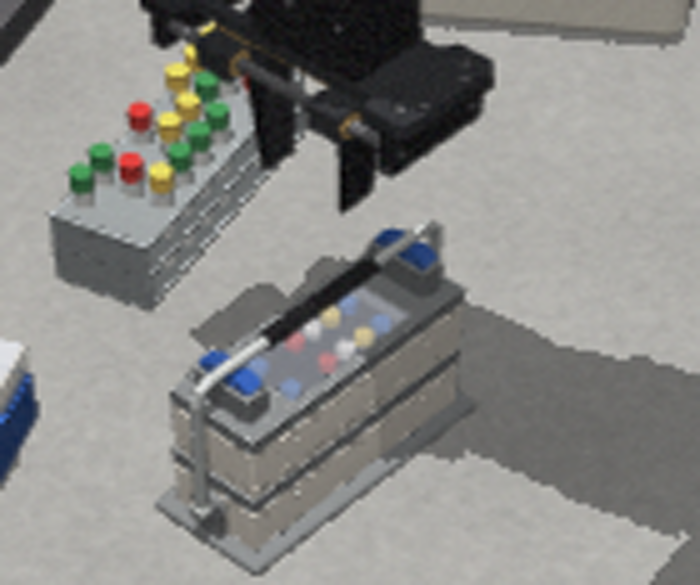

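The bar lies at x'≈-0.7, centred between the halves of both catches (which also centre at about -1), with its top at z≈160. The lid is at 120.3, and the fingers are well clear. Handing in.

```bash
python3 -c "
from h import *
print(order.job_done())"
```

```text
the job is handed in; nothing more can be done
None
```

I stacked the catch tray onto the carrier, swung the wire handle upright into both catches, let go and retreated. I handed the job in at about 20 s on the robot's clock. The job-done call gives no verdict, so the results below come from my own measurements.

**Last checks:**
- **Tray height:** the lid is at z = 120.3 mm, against 120 mm when fully home.
- **Tray level:** the lid was level to within about 0.005 rad just after release. I did not fit its tilt again after the handle swing.
- **Tray position:** the catches centre about 1 mm off in both directions, measured in the carrier frame.
- **Handle:** the bar lies about 0.7 mm off centre and midway between the halves of both catches. It stopped firmly under about 24 N, with no further travel, and stayed put after release.
- **Gripper:** the fingers ended over 100 mm above the bar and read no contact force.
- **Bystanders:** I noticed nothing shifted in the final pictures, but I did not measure their positions.

**Disagreements:**
- **Cameras:** the top and side cameras differed by about 7 mm in y. I used the wrist camera as the reference, and the hinge knob then matched its expected position to about 1 mm.
- **Handle start angle:** the handle began at about 1.2 rad, not fully folded at 1.5.

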